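# Lay the coffee service in the lounge

## Robot

A 7-joint arm with a two-finger parallel gripper is mounted at the origin on the work surface. World frame = base frame: x ahead of the robot, y to its left, z up, the work surface at z = 0. Lengths are in m, angles in rad, forces in N, time in s.
With the tool pointing down it reaches from about 0.425 to 0.875 m from the base axis. Payload 4.7 kg.
Tool frame: the origin (TCP) lies midway between the tips of the shut fingers; the grasp point (between the pads) lies 19 mm behind it; z points along the fingers, y is the line along which they close (so a half turn about z gives the same grasp; the last joint's range is limited). The gripper opens to 87 mm and grips with 3 to 60 N. Pads are 19 mm wide; open, the fingers measure 117 mm over their backs; the gripper's body (75 mm by 190 mm) begins 51 mm behind the grasp point.
Start: joints at [1.284, 0.321, -0.07, 1.45, 0.023, 1.371, -0.057], TCP at [0.193, -0.621, 0.223] pointing down, gripper open.
Joint ranges: [-2.86, 2.86], [-0.3, 2.09], [-1.38, 1.24], [0.06, 2.45], [-1.56, 4.7], [0.09, 2.05], [-2.69, 2.69]. Speed limits (rad/s): [2.57, 2.57, 3.14, 3.14, 3.14, 3.14, 3.14].

## Interface

Orientations are given as a unit quaternion [w, x, y, z].
In Python, from plant import get_obs, eyes, order gives the robot as it stands. The module is installed in compiled form; this text tells all that it offers.
- The arm moves only by the tool jog_arm, never from a script. Its argument "commands" is a list of rows, each a list of 7 numbers: the shift along the world's x, y, z in m, then the turn, a rotation vector about the world's x, y, z in rad, then the finger opening in m, from 0 to 0.087. In form: [[tx, ty, tz, wx, wy, wz, hand], ...]. A call has exactly 8 rows; each row shifts and turns the commanded pose from where the row before left it; what a row does not reach is not made up. A row lasts 1/12 s, in which the tool goes at most 41.7 mm and 7.16 degrees, less where a joint would pass 70% of its speed; a pose out of reach is approached as far as the arm can. A call with a gripper value outside its range is refused whole. The fingers move at their own pace and stop on an object; "grip_force" is the grip in N (left out, the last holds). Time passes only in rows, so rows that do not move let the fingers close, or fill a call up. It gives the time, the measured TCP pose, the force, the opening and the grip force at its end, in the units of the state.
- get_obs(): the state, without advancing time (a new reading comes with each control period).
- eyes.grab_frame(name): name is "side" or "top" or "wrist"; returns the picture (420x560x3 uint8, red, green, blue); there is no depth.
- eyes.get_calibration(name): a dict with "mtx" (3x3 intrinsics, pixels), "eye" and "attitude" of the camera in the world. Camera axes: x right, y up, looking along -z (the intrinsics and any distortion apply to the point x, -y, -z); pixel columns grow to the right and rows downward; lengths in m; the calibration is good to about 2 mm. A picture is of the moment at which its call begins: read the wrist's pose just before it. get_calibration takes no time and is no camera call; for the wrist camera it gives the pose at the moment of the call.
- order.close_job(): hands the job in; it is judged then, once.
The state is a dict: "t": time; "joint_positions": joint angles; "qd": joint speeds; "tau": joint torques, N m; "eef_pos": TCP position; "eef_rot": TCP orientation; "contact_force": force on the tool from outside, world axes, zero at the start; "moment": the same for the moment, N m; "width": finger opening in m; "grasp_force": force on a finger pad.
Only numpy, scipy, OpenCV 4.12 (cv2) and the standard library are available. Lean on these libraries where they do the work, as an engineer would, in place of code of your own. Each camera call takes 0.05 s, during which the arm holds its last target. There are 200 camera calls.

## Task

Lay the coffee service around the saucer and the stack of round dishes: set the cup gently upright in the middle of the saucer, stand the milk jug halfway between saucer and stack, in line with them, and nest the loose round dish fully in the top of the stack. The square dish will not nest: stand it directly behind the saucer (far side from the robot, square to the line from saucer to stack) with about 2 cm of marble showing between them. Leave the candle glass, spectacles and spoon where they are.

Things in the scene. Friction and masses are not known exactly. Their poses are not given: they have to be found in the camera images.
- saucer: Grey-blue round saucer, fixed, 120 mm across, rim 14 mm high; flat well 50 mm across, its floor 6 mm above the table. Origin: centre of its underside. 0.30 m to the left or right of the dish stack. Its y axis lies along the line to the stack, within 0.1 rad of world y; its x axis points behind it, away from the robot. With a 21 mm gap the square dish's centre is 110 mm behind the saucer's.
- dish_stack: Stack of three nested grey-blue round dishes, fixed, 66 mm across, top rim 64 mm above the table. Origin: centre of its underside, on the table. A round dish nested in it rests with its underside 42 mm above the table, centred, its lip on the stack's rim. 290 to 310 mm from the saucer.
- cup: Loose grey-blue espresso cup, 62 mm outside at the rim, 60 mm at half height, 56 mm tall, foot 40 mm across, 140 g. Origin: centre of its underside. z up; a small ear handle sticks out along its own +y to 51 mm from the axis, so grip it across its x axis, from outside, around half height or above.
- jug: Loose grey-blue milk jug, taller than the cup: 78 mm tall, 56 mm across at the belly (22 to 46 mm up), foot 46 mm across, 180 g, lip narrower. Origin: centre of its underside. z up; ear handle along its own +y to 51 mm from the axis, a small spout on -y; grip it across its x axis at the belly.
- round_dish: Loose single grey-blue round dish, the same kind as in the stack: 36 mm tall, upright lip 66 mm outside diameter from 22 to 36 mm up, below it a narrow tapering foot (36 mm across at the bottom), 110 g. Origin: centre of its underside. Grip it from outside by the lip with the fingertips no lower than about 23 mm above its underside, so that they clear the stack's rim when it seats.
- square_dish: Loose grey-blue square dish with straight sides, 58 x 58 mm and 34 mm tall, walls 4 mm, 110 g; it does not nest with the round ones. Origin: centre of its underside; x and y axes square to its sides.
- candle: Amber glass tumbler with a candle in it, 58 mm across, 62 mm tall, loose; a bystander, leave it within 30 mm of its place and upright. Origin: centre of its underside.
- spectacles: Black-framed spectacles standing on the table, 124 mm wide along their y, side arms reaching 145 mm along +x, 37 mm tall, loose; a bystander, leave within 30 mm. Origin: under the bridge.
- spoon: Small steel spoon 130 mm long lying flat, loose; a bystander, leave within 30 mm. Origin: under the middle, x along it.

How it is judged:
By the outcome, as a careful person would: the job done as asked, in the order asked, and still so for the second after the job is handed in, with the robot touching nothing.
It also fails if it takes over 93 s, if anything falls off the work surface, if the arm or the gripper's body presses on something with over 40 N, if the wrist force passes 120 N, or if a joint passes its speed limit or range.

## Working session

There is one attempt and no reset: what is moved stays moved. The work goes in short steps, Python scripts to look and compute and a tool call to move; the robot and the scene stay as the last step left them, time stands still between calls to the robot, and variables do not carry over. Pictures are saved under pics/ and viewed, at most 14 in all, crops included, and the job is handed in when it is done.

Besides the shell and the picture viewer there is one more tool, called after "Request:" as name([rows], argument=value, ...), one row to a line, values as JSON. jog_arm: Moves the arm, as the interface text tells. Its arguments: {"type":"object","properties":{"commands":{"type":"array"},"grip_force":{"type":"number"}},"required":["commands"]}

```bash
mkdir -p pics; ls; python3 - <<'E'
from plant import get_obs, eyes
import cv2, numpy as np
np.set_printoptions(precision=4,suppress=True)
o=get_obs(); print(o)
for n in ("top","side"):
    print(n,eyes.get_calibration(n))
    cv2.imwrite(f"pics/{n}0.png",cv2.cvtColor(eyes.grab_frame(n),cv2.COLOR_RGB2BGR))
print(eyes.get_calibration("wrist"))
E
```

```text
pics
{'t': 0.0, 'joint_positions': array([ 1.2841,  0.3218, -0.0701,  1.4516,  0.0226,  1.3708, -0.0569]), 'qd': array([-0.0007,  0.0002, -0.0015, -0.0011, -0.0012, -0.0007,  0.0001]), 'tau': array([  0.0005, -49.1294,  -0.4036, -31.2533,  -0.064 ,   0.0438,
         0.0002]), 'eef_pos': array([ 0.1924, -0.6203,  0.2215]), 'eef_rot': array([-0.0009,  0.9887,  0.1499, -0.0002]), 'contact_force': array([-0.2912,  0.7335,  0.3352]), 'moment': array([ 0.0013,  0.0657, -0.0075]), 'grasp_force': 0.0, 'width': 0.08725604084433126}
top {'mtx': array([[443.2941,   0.    , 268.1262],
       [  0.    , 443.2941, 214.7543],
       [  0.    ,   0.    ,   1.    ]]), 'eye': array([ 0.4147, -0.0176,  1.0577]), 'attitude': array([-0.6961, -0.0123,  0.0305,  0.7172])}
side {'mtx': array([[386.7481,   0.    , 287.7152],
       [  0.    , 386.7481, 208.5632],
       [  0.    ,   0.    ,   1.    ]]), 'eye': array([0.0706, 0.7066, 0.699 ]), 'attitude': array([-0.2229, -0.1179,  0.4278,  0.868 ])}
{'mtx': array([[341.8651,   0.    , 277.8956],
       [  0.    , 341.8651, 206.7683],
       [  0.    ,   0.    ,   1.    ]]), 'eye': array([ 0.2571, -0.6011,  0.3847]), 'attitude': array([ 0.7987, -0.0995,  0.0745, -0.5887])}
```

View pics/top0.png

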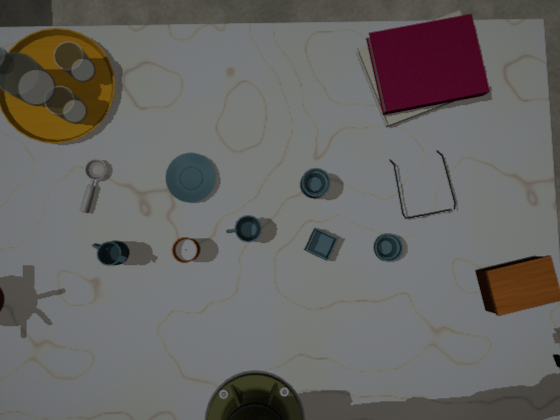

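View pics/side0.png

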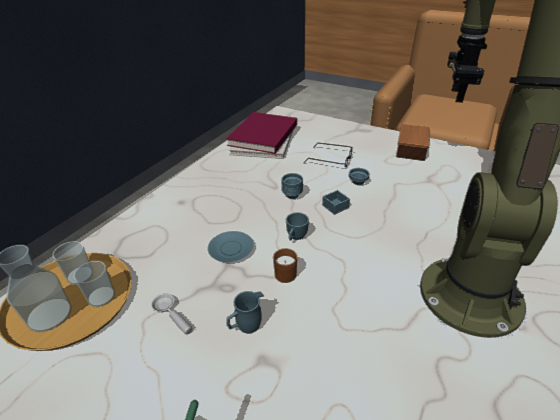

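The top view shows the saucer (191,177), stack (315,183), jug (112,253), candle (186,250), cup (247,229), square dish (321,243), loose round dish (388,247) and spectacles (425,185). The side view shows the same things with no overlaps. Next I'll fit model silhouettes in both views.

```bash
cat > h.py <<'E'
import numpy as np, cv2
from scipy.spatial.transform import Rotation as R
from scipy.optimize import minimize
from plant import get_obs, eyes
np.set_printoptions(precision=4,suppress=True)
# profile: (radius,z); ears: handle reach box
M=dict(saucer=[(.03,0),(.06,.014)],
 stack=[(.018,0),(.033,.022),(.033,.064)],
 cup=[(.020,0),(.030,.028),(.031,.056)],
 jug=[(.023,0),(.028,.022),(.028,.046),(.022,.078)],
 round=[(.018,0),(.033,.022),(.033,.036)],
 candle=[(.029,0),(.029,.062)])
def project(P,c):
    A=R.from_quat(np.roll(c['attitude'],-1)).as_matrix()
    q=(P-c['eye'])@A; q=q*[1,-1,-1]; u=q@c['mtx'].T
    return u[:,:2]/u[:,2:]
def ray(uv,c,z):
    A=R.from_quat(np.roll(c['attitude'],-1)).as_matrix()
    d=np.linalg.inv(c['mtx'])@[uv[0],uv[1],1]; d=A@(d*[1,-1,-1])
    return c['eye']+d*(z-c['eye'][2])/d[2]
def bluemask(im):
    h=cv2.cvtColor(im,cv2.COLOR_RGB2HSV)
    return cv2.inRange(h,(85,70,15),(115,255,255))
def pts(name):
    if name=='square':
        return np.array([(a*.029,b*.029,z) for a in(-1,1) for b in(-1,1) for z in(0,.034)])
    t=np.linspace(0,2*np.pi,48,endpoint=False)
    return np.concatenate([np.c_[r*np.cos(t),r*np.sin(t),0*t+z] for r,z in M[name]])
S=8
def sil(P,c,shape,off,k):
    m=np.zeros(shape,np.uint8)
    h=cv2.convexHull(((project(P,c)-off)*k).astype(np.float32))
    cv2.fillConvexPoly(m,np.round(h*16).astype(np.int32),255,shift=4); return m
def fit(name,x0,views,z=False,yaw=False):
    """views: list of (mask, calib). maximise IoU; blobs opened to drop handles"""
    V=[]; P0=pts(name)
    for m,c in views:
        uv=project(P0+[*x0[:2],0],c); lo=np.floor(uv.min(0)-14).astype(int); hi=np.ceil(uv.max(0)+14).astype(int)
        lo=np.maximum(lo,0); crop=m[lo[1]:hi[1],lo[0]:hi[0]]
        k=max(1,int(400/max(crop.shape)))
        V.append((cv2.resize(crop,None,fx=k,fy=k,interpolation=cv2.INTER_LINEAR)>127,c,lo-.5+.5/k,k))
    def cost(p):
        Rz=R.from_rotvec([0,0,p[2] if yaw else 0]).as_matrix()
        P=P0@Rz.T+[p[0],p[1],p[-1] if z else 0]; s=0
        for m,c,lo,k in V:
            a=sil(P,c,m.shape,lo,k)>0; s+=1-(a&m).sum()/(a|m).sum()
        return s
    p=list(x0[:2])+([x0[2]] if yaw else [])+([0] if z else [])
    sim=np.array([p]+[np.add(p,[d if i==j else 0 for j in range(len(p))]) for i,d in enumerate([.008,.008]+([.3] if yaw else [])+([.006] if z else []))])
    r=minimize(cost,p,method='Nelder-Mead',options=dict(initial_simplex=sim,xatol=5e-5,fatol=1e-5))
    return r.x,r.fun/len(V)
E
python3 - <<'E'
from h import *
G=dict(saucer=(191,177),stack=(315,183),jug=(112,253),cup=(247,229),square=(321,243),round=(388,247))
cal={n:eyes.get_calibration(n) for n in('top','side')}
m={}
for n in cal:
    im=cv2.cvtColor(cv2.imread(f'pics/{n}0.png'),cv2.COLOR_BGR2RGB)
    k=bluemask(im); k=cv2.morphologyEx(k,cv2.MORPH_CLOSE,np.ones((5,5)));m[n]=k
cv2.imwrite('pics/m.png',np.vstack([m['top'][120:300],m['side'][140:360]]))
for g,uv in G.items():
    x0=[*ray(uv,cal['top'],.03)[:2],.5]
    y=g=='square'
    for nm,v,z in(('both',('top','side'),1),('top',('top',),0),('side',('side',),0)):
        print(g,nm,*fit(g,x0,[(m[n],cal[n]) for n in v],z=z,yaw=y))
E
```

```text
saucer both [ 0.5731  0.1346 -0.005 ] 0.09040081110743048
saucer top [0.5726 0.1341] 0.08312317755536291
saucer side [0.5723 0.1344] 0.1084937077154976
stack both [ 0.5477 -0.156  -0.0053] 0.15424154302484233
stack top [ 0.545  -0.1541] 0.11711576095137743
stack side [ 0.55   -0.1601] 0.19822311625178113
jug both [0.3996 0.3091 0.006 ] 0.11974541543493122
jug top [0.3999 0.3108] 0.09389691610955364
jug side [0.4025 0.3054] 0.13523031976627842
cup both [ 0.4469  0.0027 -0.0048] 0.15344408098466755
cup top [0.4454 0.0041] 0.1440575828590559
cup side [0.447  0.0053] 0.17275963710140485
square both [ 0.4057 -0.1667  1.1116 -0.0044] 0.22078680294520925
square top [ 0.4053 -0.1657  1.1189] 0.10806519264185988
square side [ 0.4064 -0.1656  0.8905] 0.33227005047672464
round both [ 0.3939 -0.3239 -0.0044] 0.2714897852788546
round top [ 0.3933 -0.3207] 0.12805474095796676
round side [ 0.3971 -0.3291] 0.4174369223082688
```

View pics/m.png

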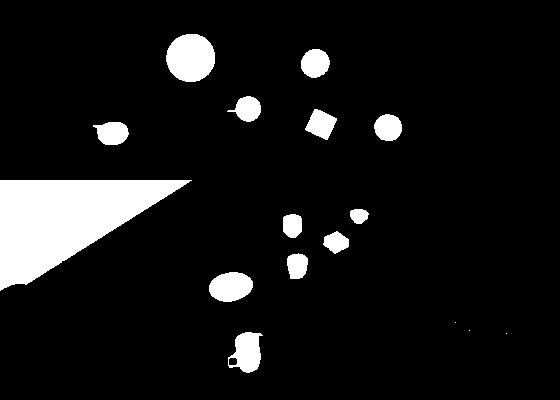

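The masks show the six blue items cleanly, and the fits agree to a few mm. I'll move over the cup for a close look.

Request:
jog_arm([
  [0.02,0.025,0.004,0,0,0.08,0.087],
  [0.02,0.025,0.004,0,0,0.08,0.087],
  [0.02,0.025,0.004,0,0,0.08,0.087],
  [0.02,0.025,0.004,0,0,0.08,0.087],
  [0.02,0.025,0.004,0,0,0.08,0.087],
  [0.02,0.025,0.004,0,0,0.08,0.087],
  [0.02,0.025,0.004,0,0,0.08,0.087],
  [0.02,0.025,0,0,0,0.08,0.087],
])

```text
t: 0.77
eef_pos: [0.3534, -0.4196, 0.2511]
eef_rot: [0.0, 0.891, 0.455, 0.0]
contact_force: [0.8, -0.5, 0.1]
width: 0.087
grasp_force: 0.0
```

Request:
jog_arm([
  [0.01,0.032,0,0,0,0.08,0.087],
  [0.01,0.032,0,0,0,0.08,0.087],
  [0.01,0.032,0,0,0,0.08,0.087],
  [0.01,0.032,0,0,0,0.08,0.087],
  [0.01,0.032,0,0,0,0.08,0.087],
  [0.01,0.032,0,0,0,0.08,0.087],
  [0.01,0.032,0,0,0,0.08,0.087],
  [0.01,0.032,0,0,0,0.08,0.087],
])

```text
t: 1.43
eef_pos: [0.4325, -0.1632, 0.2503]
eef_rot: [-0.0, 0.702, 0.712, -0.0]
contact_force: [0.0, 0.1, -0.2]
width: 0.087
grasp_force: 0.0
```

Request:
jog_arm([
  [0.003,0.04,0,0,0,0.016,0.087],
  [0.003,0.04,0,0,0,0.016,0.087],
  [0.004,0.04,0,0,0,0.016,0.087],
  [0.004,0.04,0,0,0,0.016,0.087],
  [0,0,0,0,0,0,0.087],
  [0,0,0,0,0,0,0.087],
  [0,0,0,0,0,0,0.087],
  [0,0,0,0,0,0,0.087],
])

```text
t: 2.1
eef_pos: [0.4463, -0.0064, 0.2503]
eef_rot: [-0.0, 0.681, 0.732, -0.0]
contact_force: [0.0, 0.2, -0.9]
width: 0.0869
grasp_force: 0.0
```

```bash
cat >> h.py <<'E'
def wgrab(name):
    c=eyes.get_calibration('wrist'); im=eyes.grab_frame('wrist')
    cv2.imwrite(f'pics/{name}.png',cv2.cvtColor(im,cv2.COLOR_RGB2BGR))
    np.save(f'pics/{name}.npy',dict(c,o=get_obs()),allow_pickle=True); return im,c
def state():
    o=get_obs(); q=o['eef_rot']; y=R.from_quat(np.roll(q,-1)).as_matrix()
    print('t',round(o['t'],2),'tcp',o['eef_pos'],'yawx',round(np.arctan2(y[1,0],y[0,0]),4),'zax',y[:,2],'j',o['joint_positions'],'w',round(o['width'],4),'gf',o['grasp_force'],'F',o['contact_force'])
E
python3 - <<'E'
from h import *
state(); im,c=wgrab('w1')
E
```

```text
t 2.1 tcp [ 0.4463 -0.0064  0.2503] yawx 1.6424 zax [-0.0006 -0.0001 -1.    ] j [ 0.7359 -0.1336 -0.7057  1.8598 -0.0878  1.385   0.1225] w 0.0869 gf 0.0 F [ 0.0479  0.2484 -0.8901]
```

View pics/w1.png

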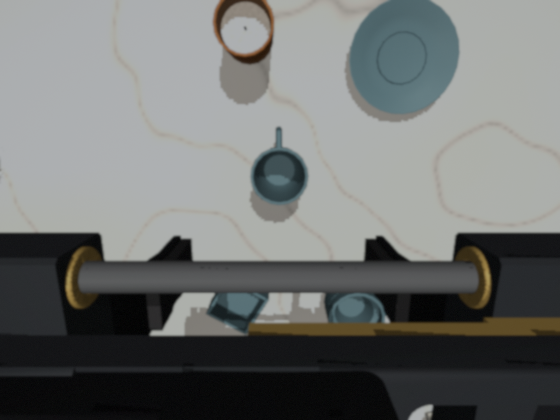

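The close view shows the cup at (279,173) with its handle at (279,130), so it is aligned with the gripper. The saucer is at (404,55) and the candle at (244,25).

```bash
cat >> h.py <<'E'
def mask(im): return cv2.morphologyEx(bluemask(im),cv2.MORPH_CLOSE,np.ones((7,7)))
def load(name):
    c=np.load(f'pics/{name}.npy',allow_pickle=True).item(); return mask(cv2.cvtColor(cv2.imread(f'pics/{name}.png'),cv2.COLOR_BGR2RGB)),c
def static(n): return mask(cv2.cvtColor(cv2.imread(f'pics/{n}0.png'),cv2.COLOR_BGR2RGB)),eyes.get_calibration(n)
E
python3 - <<'E'
from h import *
w=load('w1')
# opening removes thin handle
w2=(cv2.morphologyEx(w[0],cv2.MORPH_OPEN,np.ones((15,15))),w[1])
print(fit('cup',[.446,.003],[w2]),fit('cup',[.446,.003],[w2,static('top')],z=1))
print(fit('saucer',[.573,.134],[w]),fit('saucer',[.573,.134],[w,static('top')],z=1))
a=ray((279,128),w[1],.03);b=ray((279,172),w[1],.03);print(a,b)
E
```

```text
(array([0.446, 0.003]), np.float64(1.0)) (array([ 0.4479,  0.004 , -0.074 ]), np.float64(0.529168234851336))
(array([0.487 , 0.1823]), np.float64(0.8861639824304539)) (array([ 0.5788,  0.1428, -0.0489]), np.float64(0.48441046780873676))
[0.4437 0.0515 0.03  ] [0.4472 0.0033 0.03  ]
```

```bash
python3 - <<'E'
from h import *
im=cv2.imread('pics/w1.png');h=cv2.cvtColor(im,cv2.COLOR_BGR2HSV)
for u,v in((404,80),(280,200),(258,175),(278,170),(245,80),(270,210),(150,60)): print((u,v),h[v,u])
w=load('w1');print(project(np.array([[.446,.003,.03],[.573,.134,.014]]),w[1]),cv2.connectedComponentsWithStats(w[0])[2])
E
```

```text
(404, 80) [ 96  63 122]
(280, 200) [96 72 71]
(258, 175) [95 77 40]
(278, 170) [96 63 85]
(245, 80) [ 20  17 132]
(270, 210) [ 23  16 126]
(150, 60) [102   7 177]
[[277.9527 172.1854]
 [403.2354  58.5896]] [[     0      0    560    420 232043]
 [   354      8     33     51    323]
 [   411     33      1      1      1]
 [   390     35      2      1      2]
 [   414     34      1      1      1]
 [   383     41      1      3      3]
 [   376     46      7     16     27]
 [   354     62      1      1      1]
 [   366     62      1      1      1]
 [   355     67      1      1      1]
 [   378     66      3      8      8]
 [   357     69      5      1      5]
 [   363     70      1      1      1]
 [   384     77      1      1      1]
 [   387     80      3      2      3]
 [   400     83      1      1      1]
 [   254    151     51     50   1248]
 [   472    241      1      1      1]
 [   490    253      1      1      1]
 [   495    256      1      1      1]
 [   497    277      1      1      1]
 [   209    294     58     37    688]
 [   326    295     61     26    837]
 [    12    377      1      1      1]]
```

Saturation threshold too high; lowering it to 40.

```bash
sed -i 's/(85,70,15)/(85,40,15)/' h.py; python3 - <<'E'
from h import *
w=load('w1');w2=(cv2.morphologyEx(w[0],cv2.MORPH_OPEN,np.ones((15,15))),w[1])
def T(n): return static(n)
t=static('top'); t2=(cv2.morphologyEx(t[0],cv2.MORPH_OPEN,np.ones((7,7))),t[1])
print(fit('cup',[.446,.003],[w2]),fit('cup',[.446,.003],[t2]),fit('cup',[.446,.003],[w2,t2],z=1))
print(fit('saucer',[.573,.134],[w]),fit('saucer',[.573,.134],[t]),fit('saucer',[.573,.134],[w,t],z=1))
for n,x in(('stack',[.546,-.155]),('jug',[.4,.31]),('round',[.393,-.321])): print(n,fit(n,x,[t2]))
print(fit('square',[.405,-.166,1.1],[t2],yaw=True))
E
```

```text
(array([0.4476, 0.001 ]), np.float64(0.10973512211902303)) (array([0.4457, 0.0028]), np.float64(0.07385489002155099)) (array([ 0.4466,  0.0019, -0.0104]), np.float64(0.07137704324875871))
(array([0.5729, 0.1369]), np.float64(0.04352594253405795)) (array([0.572 , 0.1357]), np.float64(0.04305353133493517)) (array([ 0.574 ,  0.1367, -0.006 ]), np.float64(0.03325022126908128))
stack (array([ 0.5458, -0.1536]), np.float64(0.08081872225148623))
jug (array([0.3999, 0.3117]), np.float64(0.0880099310817174))
round (array([ 0.3929, -0.3217]), np.float64(0.09064636926082714))
(array([ 0.4055, -0.1662,  1.0803]), np.float64(0.11193583143780672))
```

Request:
jog_arm([
  [0.0007,0.008,-0.035,0,0,0,0.087],
  [0,0,-0.035,0,0,0,0.087],
  [0,0,-0.035,0,0,0,0.087],
  [0,0,-0.035,0,0,0,0.087],
  [0,0,-0.035,0,0,0,0.087],
  [0,0,-0.033,0,0,0,0.087],
  [0,0,-0.025,0,0,0,0.087],
  [0,0,0,0,0,0,0.087],
])

```text
t: 2.82
eef_pos: [0.4426, 0.0022, 0.0129]
eef_rot: [-0.004, 0.681, 0.732, -0.003]
contact_force: [-1.1, -0.0, 0.1]
width: 0.0871
grasp_force: 0.0
```

Request:
jog_arm([
  [0,0,0,0,0,0,0.05],
  [0,0,0,0,0,0,0.05],
  [0,0,0,0,0,0,0.05],
  [0,0,0,0,0,0,0.05],
  [0,0,0,0,0,0,0.05],
  [0,0,0,0,0,0,0.05],
  [0,0,0,0,0,0,0.05],
  [0,0,0,0,0,0,0.05],
], grip_force=15)

```text
t: 3.48
eef_pos: [0.4479, 0.0029, 0.0187]
eef_rot: [0.001, 0.68, 0.733, 0.0]
contact_force: [-3.3, -0.1, 7.3]
width: 0.0592
grasp_force: 15.3
```

Request:
jog_arm([
  [0,0,0.02,0,0,0,0.05],
  [0,0,0.03,0,0,0,0.05],
  [0.015,0.015,0.02,0,0,0,0.05],
  [0.022,0.024,0,0,0,0,0.05],
  [0.022,0.024,0,0,0,0,0.05],
  [0.022,0.024,0,0,0,0,0.05],
  [0.022,0.024,0,0,0,0,0.05],
  [0.018,0.02,0,0,0,0,0.05],
])

```text
t: 4.15
eef_pos: [0.5695, 0.1359, 0.0876]
eef_rot: [-0.0, 0.68, 0.733, 0.0]
contact_force: [-0.1, -0.2, -0.9]
width: 0.0598
grasp_force: 15.0
```

Request:
jog_arm([
  [0.004,0.004,0,0,0,0,0.05],
  [0,0,0,0,0,0,0.05],
  [0,0,0,0,0,0,0.05],
  [0,0,0,0,0,0,0.05],
  [0,0,0,0,0,0,0.05],
  [0,0,0,0,0,0,0.05],
  [0,0,0,0,0,0,0.05],
  [0,0,0,0,0,0,0.05],
])

```text
t: 4.82
eef_pos: [0.5722, 0.1374, 0.0878]
eef_rot: [0.0, 0.681, 0.732, -0.0]
contact_force: [-0.2, 0.6, -1.0]
width: 0.0596
grasp_force: 15.0
```

```bash
python3 - <<'E'
from h import *
state()
for n in('top','side'): cv2.imwrite(f'pics/{n}1.png',cv2.cvtColor(eyes.grab_frame(n),cv2.COLOR_RGB2BGR))
a=cv2.imread('pics/top1.png')[110:240,60:300];b=cv2.imread('pics/side1.png')[170:300,150:390]
cv2.imwrite('pics/v1.png',cv2.resize(np.vstack([a,b]),None,fx=2.2,fy=2.2,interpolation=cv2.INTER_CUBIC))
E
```

```text
t 4.82 tcp [0.5722 0.1374 0.0878] yawx 1.6439 zax [ 0.0004 -0.0006 -1.    ] j [ 0.3815  0.4067 -0.8038  1.7433  0.3214  1.1283 -0.4481] w 0.0596 gf 15.044931455143171 F [-0.1751  0.5797 -0.9641]
```

View pics/v1.png

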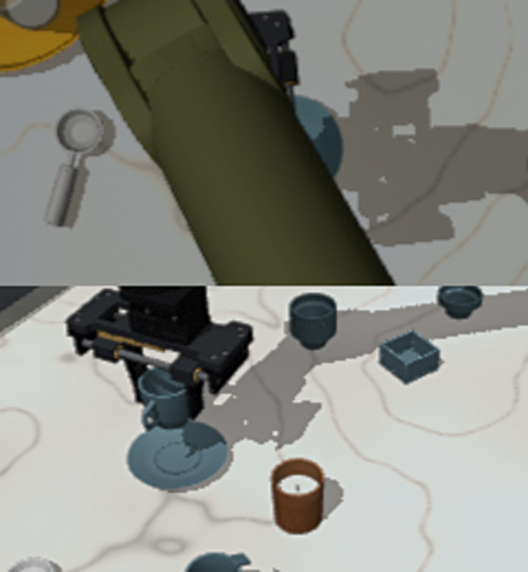

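The side crop shows the cup held upright over the saucer, with the candle untouched. I'll lower it gently.

Request:
jog_arm([
  [0.0008,0,-0.015,0,0,0,0.05],
  [0,0,-0.015,0,0,0,0.05],
  [0,0,-0.013,0,0,0,0.05],
  [0,0,-0.01,0,0,0,0.05],
  [0,0,-0.005,0,0,0,0.05],
  [0,0,-0.002,0,0,0,0.05],
  [0,0,0,0,0,0,0.05],
  [0,0,0,0,0,0,0.05],
])

```text
t: 5.58
eef_pos: [0.5735, 0.1385, 0.028]
eef_rot: [0.0, 0.68, 0.733, 0.0]
contact_force: [-0.8, 0.2, -1.8]
width: 0.0591
grasp_force: 15.0
```

Request:
jog_arm([
  [0,0,-0.001,0,0,0,0.05],
  [0,0,-0.001,0,0,0,0.05],
  [0,0,-0.001,0,0,0,0.05],
  [0,0,-0.0005,0,0,0,0.05],
  [0,0,0,0,0,0,0.05],
  [0,0,0,0,0,0,0.05],
  [0,0,0,0,0,0,0.05],
  [0,0,0,0,0,0,0.05],
])

```text
t: 6.25
eef_pos: [0.5734, 0.1383, 0.0248]
eef_rot: [0.0, 0.68, 0.733, 0.0]
contact_force: [-1.3, -1.2, 5.5]
width: 0.0592
grasp_force: 15.5
```

Request:
jog_arm([
  [0,0,0,0,0,0,0.065],
  [0,0,0,0,0,0,0.087],
  [0,0,0,0,0,0,0.087],
  [0,0,0,0,0,0,0.087],
  [0,0,0.02,0,0,0,0.087],
  [0,0,0.03,0,0,0,0.087],
  [0,0,0.04,0,0,0,0.087],
  [0,0,0.04,0,0,0,0.087],
])

```text
t: 6.92
eef_pos: [0.5721, 0.138, 0.1545]
eef_rot: [-0.001, 0.68, 0.733, -0.001]
contact_force: [0.1, -0.5, -0.4]
width: 0.0868
grasp_force: 0.0
```

Request:
jog_arm([
  [0,0,0.04,0,0,0,0.087],
  [0,0,0.04,0,0,0,0.087],
  [0,0,0.01,0,0,0,0.087],
  [0,0,0,0,0,0,0.087],
  [0,0,0,0,0,0,0.087],
  [0,0,0,0,0,0,0.087],
  [0,0,0,0,0,0,0.087],
  [0,0,0,0,0,0,0.087],
])

```text
t: 7.58
eef_pos: [0.5723, 0.1378, 0.2422]
eef_rot: [-0.001, 0.68, 0.733, -0.001]
contact_force: [-0.1, -0.4, 0.7]
width: 0.0868
grasp_force: 0.0
```

```bash
python3 - <<'E'
from h import *
state(); im,c=wgrab('w2')
E
```

```text
t 7.58 tcp [0.5723 0.1378 0.2422] yawx 1.6449 zax [-0.003  -0.0003 -1.    ] j [ 0.4292  0.2815 -0.854   1.5548  0.2131  1.4057 -0.3669] w 0.0868 gf 0.0 F [-0.1052 -0.3534  0.7155]
```

View pics/w2.png

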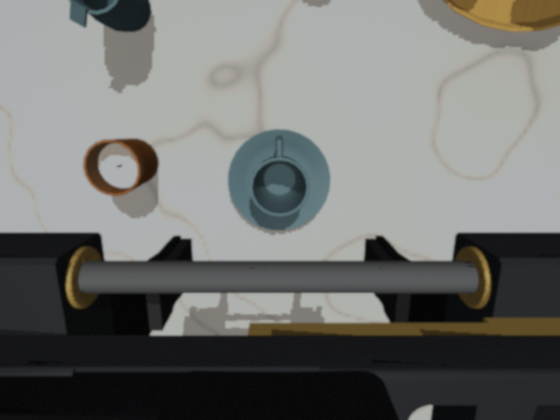

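The cup stands on the saucer (279,180), rim centred near (279,185). I'll check the centring numerically, and the jug handle direction from the top picture.

```bash
python3 - <<'E'
from h import *
w=load('w2');s,_=fit('saucer',[.573,.136],[w]);print('saucer',s,_)
im=cv2.imread('pics/w2.png')
t=np.linspace(0,2*np.pi,40)
def circ(x,y,r,z): return project(np.c_[x+r*np.cos(t),y+r*np.sin(t),0*t+z],w[1])
big=cv2.resize(im[110:250,200:360],None,fx=5,fy=5,interpolation=cv2.INTER_CUBIC)
for a,col in((circ(*s,.06,.014),(0,255,0)),(circ(*s,.031,.062),(0,0,255))):
    cv2.polylines(big,[np.round((a-[200,110]+.5)*5).astype(int)],True,col,1)
top=cv2.resize(cv2.imread('pics/top0.png')[225:275,80:140],None,fx=8,fy=8,interpolation=cv2.INTER_CUBIC)
big=big[:,:]; out=np.zeros((700,800,3),np.uint8); out=big[:590]
cv2.imwrite('pics/v2.png',out);cv2.imwrite('pics/v3.png',top)
E
```

```text
saucer [0.5729 0.1344] 0.05877022308696922
```

View pics/v2.png

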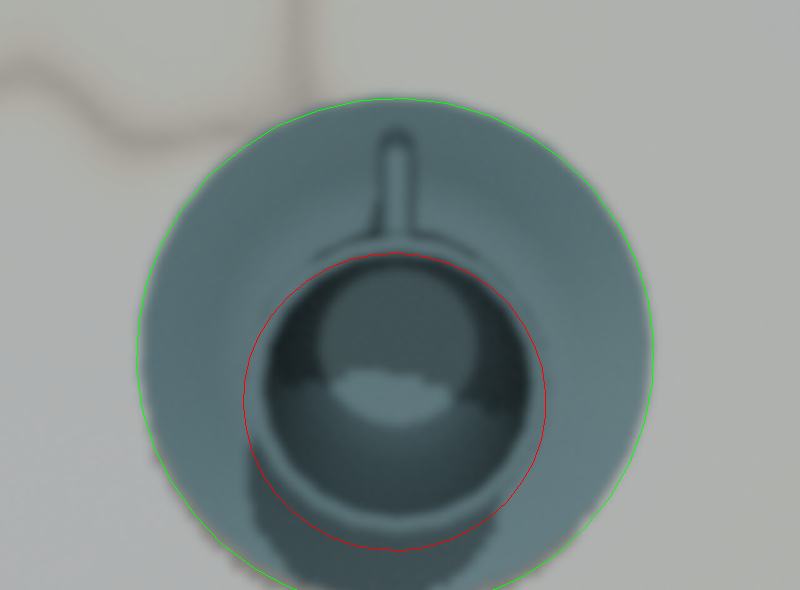

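Request:
jog_arm([
  [-0.0215,0.0217,0.001,0,0,-0.056,0.087],
  [-0.0215,0.0217,0.001,0,0,-0.056,0.087],
  [-0.0215,0.0217,0.001,0,0,-0.056,0.087],
  [-0.0215,0.0217,0.001,0,0,-0.056,0.087],
  [-0.0215,0.0217,0.001,0,0,-0.056,0.087],
  [-0.0215,0.0217,0.001,0,0,-0.056,0.087],
  [-0.0215,0.0217,0.001,0,0,-0.056,0.087],
  [-0.0215,0.0217,0.001,0,0,-0.056,0.087],
])

```text
t: 8.3
eef_pos: [0.3996, 0.3125, 0.2516]
eef_rot: [0.0, 0.827, 0.562, -0.0]
contact_force: [0.6, 0.3, -0.2]
width: 0.0871
grasp_force: 0.0
```

Request:
jog_arm([
  [0,0,0,0,0,0,0.087],
  [0,0,0,0,0,0,0.087],
  [0,0,0,0,0,0,0.087],
  [0,0,0,0,0,0,0.087],
  [0,0,0,0,0,0,0.087],
  [0,0,0,0,0,0,0.087],
  [0,0,0,0,0,0,0.087],
  [0,0,0,0,0,0,0.087],
])

```text
t: 8.97
eef_pos: [0.4014, 0.3114, 0.252]
eef_rot: [-0.0, 0.826, 0.563, -0.0]
contact_force: [-0.1, -1.1, -0.5]
width: 0.087
grasp_force: 0.0
```

```bash
python3 - <<'E'
from h import *
state(); im,c=wgrab('w3')
t=eyes.grab_frame('top'); cv2.imwrite('pics/top2.png',cv2.cvtColor(t,cv2.COLOR_RGB2BGR))
a=cv2.imread('pics/top2.png')[130:220,140:300]
cv2.imwrite('pics/v4.png',np.vstack([cv2.imread('pics/w3.png')[:260],cv2.resize(a,(560,315),interpolation=cv2.INTER_CUBIC)]))
E
```

```text
t 8.97 tcp [0.4014 0.3114 0.252 ] yawx 1.196 zax [-0.0003  0.     -1.    ] j [ 0.2387  0.0586 -0.9736  1.7249  0.0491  1.3841 -1.118 ] w 0.087 gf 0.0 F [-0.0604 -1.1221 -0.5437]
```

View pics/v4.png

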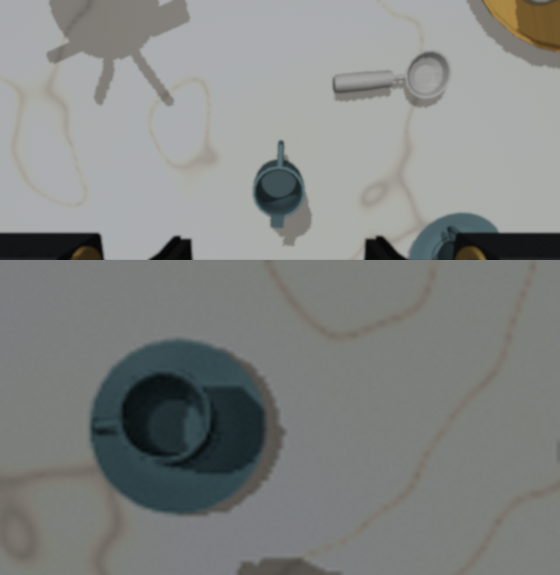

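The jug is at (279,188) with handle at (281,147) and spout at (278,222), aligned with the tool. The cup looks centred to about 2 mm in the top crop. Now the jug fit.

```bash
python3 - <<'E'
from h import *
w=load('w3');w2=(cv2.morphologyEx(w[0],cv2.MORPH_OPEN,cv2.getStructuringElement(cv2.MORPH_ELLIPSE,(31,31))),w[1])
t=static('top'); t2=(cv2.morphologyEx(t[0],cv2.MORPH_OPEN,np.ones((9,9))),t[1])
for v in([w2],[t2],[w2,t2]): print(fit('jug',[.4,.311],v))
print(fit('jug',[.4,.311],[w2,t2],z=1))
print(ray((279,188),w[1],.07),ray((281,142),w[1],.04),ray((278,226),w[1],.07))
E
```

```text
(array([0.3994, 0.3038]), np.float64(0.045567044329556716))
(array([0.3997, 0.3117]), np.float64(0.08794314094879263))
(array([0.3993, 0.3055]), np.float64(0.15056485221252253))
(array([0.4006, 0.307 , 0.0138]), np.float64(0.0734072693828311))
[0.4026 0.3099 0.07  ] [0.421  0.3506 0.04  ] [0.3866 0.2722 0.07  ]
```

Request:
jog_arm([
  [-0.0014,-0.003,-0.035,0,0,0,0.087],
  [0,0,-0.035,0,0,0,0.087],
  [0,0,-0.035,0,0,0,0.087],
  [0,0,-0.035,0,0,0,0.087],
  [0,0,-0.035,0,0,0,0.087],
  [0,0,-0.033,0,0,0,0.087],
  [0,0,-0.02,0,0,0,0.087],
  [0,0,-0.007,0,0,0,0.087],
])

```text
t: 9.73
eef_pos: [0.3974, 0.3071, 0.0137]
eef_rot: [-0.0, 0.826, 0.563, -0.003]
contact_force: [0.1, -0.9, -0.5]
width: 0.0871
grasp_force: 0.0
```

Request:
jog_arm([
  [0,0,0,0,0,0,0.045],
  [0,0,0,0,0,0,0.045],
  [0,0,0,0,0,0,0.045],
  [0,0,0,0,0,0,0.045],
  [0,0,0,0,0,0,0.045],
  [0,0,0,0,0,0,0.045],
  [0,0,0,0,0,0,0.045],
  [0,0,0,0,0,0,0.045],
], grip_force=20)

```text
t: 10.4
eef_pos: [0.4005, 0.309, 0.018]
eef_rot: [0.0, 0.826, 0.563, 0.001]
contact_force: [0.0, -0.5, 6.4]
width: 0.0541
grasp_force: 20.0
```

Request:
jog_arm([
  [0,0,0.02,0,0,0,0.045],
  [0,0,0.03,0,0,0,0.045],
  [0,0,0.04,0,0,0,0.045],
  [0,0,0.03,0,0,0,0.045],
  [0,0,0.01,0,0,0,0.045],
  [0,0,0,0,0,0,0.045],
  [0,0,0,0,0,0,0.045],
  [0,0,0,0,0,0,0.045],
])

```text
t: 11.07
eef_pos: [0.3985, 0.3075, 0.145]
eef_rot: [-0.0, 0.826, 0.563, -0.002]
contact_force: [0.3, 0.1, -1.8]
width: 0.0542
grasp_force: 20.0
```

```bash
python3 - <<'E'
from h import *
state()
E
```

```text
t 11.07 tcp [0.3985 0.3075 0.145 ] yawx 1.1966 zax [-0.003 -0.002 -1.   ] j [ 0.2128  0.159  -0.9846  1.8787  0.1423  1.1816 -1.195 ] w 0.0542 gf 19.999677014857298 F [ 0.3339  0.1293 -1.8233]
```

Request:
jog_arm([
  [0.0161,-0.0316,0,0,0,0.037,0.045],
  [0.0161,-0.0316,0,0,0,0.037,0.045],
  [0.0161,-0.0316,0,0,0,0.037,0.045],
  [0.0161,-0.0316,0,0,0,0.037,0.045],
  [0.0161,-0.0316,0,0,0,0.037,0.045],
  [0.0161,-0.0316,0,0,0,0.037,0.045],
  [0.0161,-0.0316,0,0,0,0.037,0.045],
  [0.0161,-0.0316,0,0,0,0.037,0.045],
])

```text
t: 11.73
eef_pos: [0.5274, 0.0541, 0.1445]
eef_rot: [-0.001, 0.733, 0.68, -0.002]
contact_force: [1.2, -0.3, -2.4]
width: 0.0542
grasp_force: 20.0
```

Request:
jog_arm([
  [0.0161,-0.0316,0,0,0,0.037,0.045],
  [0.0161,-0.0316,0,0,0,0.037,0.045],
  [0,0,0,0,0,0,0.045],
  [0,0,0,0,0,0,0.045],
  [0,0,0,0,0,0,0.045],
  [0,0,0,0,0,0,0.045],
  [0,0,0,0,0,0,0.045],
  [0,0,0,0,0,0,0.045],
])

```text
t: 12.4
eef_pos: [0.5602, -0.0059, 0.1469]
eef_rot: [-0.0, 0.708, 0.706, -0.0]
contact_force: [-0.7, 0.1, -2.3]
width: 0.0539
grasp_force: 20.0
```

```bash
python3 - <<'E'
from h import *
state(); wgrab('w4')
E
```

```text
t 12.4 tcp [ 0.5602 -0.0059  0.1469] yawx 1.569 zax [-0.0003 -0.0001 -1.    ] j [ 0.6366  0.2627 -0.7714  1.7531  0.1952  1.2049 -0.1899] w 0.0539 gf 19.9996996630216 F [-0.7095  0.0745 -2.3001]
```

Request:
jog_arm([
  [-0.0007,-0.002,-0.025,0,0,0,0.045],
  [0,0,-0.025,0,0,0,0.045],
  [0,0,-0.025,0,0,0,0.045],
  [0,0,-0.025,0,0,0,0.045],
  [0,0,-0.015,0,0,0,0.045],
  [0,0,-0.007,0,0,0,0.045],
  [0,0,0,0,0,0,0.045],
  [0,0,0,0,0,0,0.045],
])

```text
t: 13.12
eef_pos: [0.5604, -0.0089, 0.0257]
eef_rot: [0.0, 0.708, 0.706, 0.0]
contact_force: [0.2, -0.2, -2.0]
width: 0.0541
grasp_force: 20.0
```

Request:
jog_arm([
  [0,0,-0.002,0,0,0,0.045],
  [0,0,-0.002,0,0,0,0.045],
  [0,0,-0.0015,0,0,0,0.045],
  [0,0,-0.001,0,0,0,0.045],
  [0,0,-0.001,0,0,0,0.045],
  [0,0,0,0,0,0,0.045],
  [0,0,0,0,0,0,0.045],
  [0,0,0,0,0,0,0.045],
])

```text
t: 13.78
eef_pos: [0.5602, -0.0094, 0.0181]
eef_rot: [0.0, 0.709, 0.706, -0.0]
contact_force: [-2.7, -1.0, 3.7]
width: 0.0541
grasp_force: 20.0
```

Request:
jog_arm([
  [0,0,0,0,0,0,0.06],
  [0,0,0,0,0,0,0.087],
  [0,0,0,0,0,0,0.087],
  [0,0,0,0,0,0,0.087],
  [0,0,0.03,0,0,0,0.087],
  [0,0,0.04,0,0,0,0.087],
  [0,0,0.04,0,0,0,0.087],
  [0,0,0.04,0,0,0,0.087],
])

```text
t: 14.45
eef_pos: [0.5595, -0.0089, 0.1689]
eef_rot: [-0.0, 0.708, 0.706, -0.0]
contact_force: [1.6, -0.0, 0.5]
width: 0.0862
grasp_force: 0.0
```

Request:
jog_arm([
  [0,-0.02,0.04,0,0,0,0.087],
  [0,-0.03,0.04,0,0,0,0.087],
  [0,-0.03,0,0,0,0,0.087],
  [0,0,0,0,0,0,0.087],
  [0,0,0,0,0,0,0.087],
  [0,0,0,0,0,0,0.087],
  [0,0,0,0,0,0,0.087],
  [0,0,0,0,0,0,0.087],
])

```text
t: 15.12
eef_pos: [0.5597, -0.0812, 0.2375]
eef_rot: [-0.001, 0.708, 0.707, -0.0]
contact_force: [-0.3, -0.0, -0.5]
width: 0.087
grasp_force: 0.0
```

```bash
python3 - <<'E'
from h import *
state(); wgrab('w5')
w=load('w5');w2=(cv2.morphologyEx(w[0],cv2.MORPH_OPEN,cv2.getStructuringElement(cv2.MORPH_ELLIPSE,(25,25))),w[1])
print(fit('jug',[.56,-.009],[w2]),fit('saucer',[.573,.135],[w]))
E
```

```text
t 15.12 tcp [ 0.5597 -0.0812  0.2375] yawx 1.5692 zax [-0.0009  0.0008 -1.    ] j [ 0.7545  0.2001 -0.7462  1.6215  0.1373  1.375  -0.0102] w 0.087 gf 0.0 F [-0.3146 -0.045  -0.5132]
(array([ 0.5606, -0.0105]), np.float64(0.022208305231717906)) (array([0.5732, 0.1377]), np.float64(0.014438571612736872))
```

View pics/w5.png

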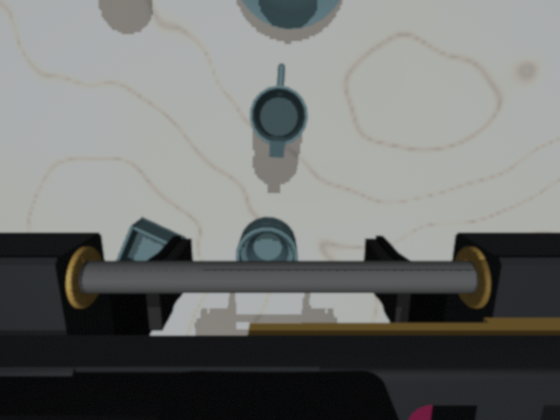

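The jug stands at (279,115), handle and spout along the line. The stack at (267,245) is half hidden. I'll move over the stack.

Request:
jog_arm([
  [-0.002,-0.026,0.004,0,0,0,0.087],
  [-0.002,-0.026,0.004,0,0,0,0.087],
  [-0.003,-0.026,0.004,0,0,0,0.087],
  [0,0,0,0,0,0,0.087],
  [0,0,0,0,0,0,0.087],
  [0,0,0,0,0,0,0.087],
  [0,0,0,0,0,0,0.087],
  [0,0,0,0,0,0,0.087],
])

```text
t: 15.83
eef_pos: [0.5532, -0.1591, 0.2501]
eef_rot: [-0.0, 0.708, 0.707, 0.0]
contact_force: [0.7, -0.3, -0.4]
width: 0.0872
grasp_force: 0.0
```

```bash
python3 - <<'E'
from h import *
state(); wgrab('w6')
w=load('w6');w2=(cv2.morphologyEx(w[0],cv2.MORPH_OPEN,cv2.getStructuringElement(cv2.MORPH_ELLIPSE,(25,25))),w[1])
t=static('top')
print(fit('jug',[.56,-.009],[w2]),fit('stack',[.546,-.154],[w]),fit('stack',[.546,-.154],[w],z=1),fit('stack',[.546,-.154],[w,t],z=1))
E
```

```text
t 15.83 tcp [ 0.5532 -0.1591  0.2501] yawx 1.5695 zax [-0.0001  0.0004 -1.    ] j [ 0.841   0.2101 -0.6989  1.5806  0.1361  1.4009  0.1285] w 0.0872 gf 0.0 F [ 0.6677 -0.2915 -0.3943]
(array([ 0.5608, -0.0064]), np.float64(0.0573670786737297)) (array([ 0.5478, -0.1555]), np.float64(0.08889268042996079)) (array([ 0.5475, -0.1578, -0.0178]), np.float64(0.01541736416806172)) (array([ 0.5478, -0.1572, -0.0157]), np.float64(0.039610609926295726))
```

View pics/w6.png

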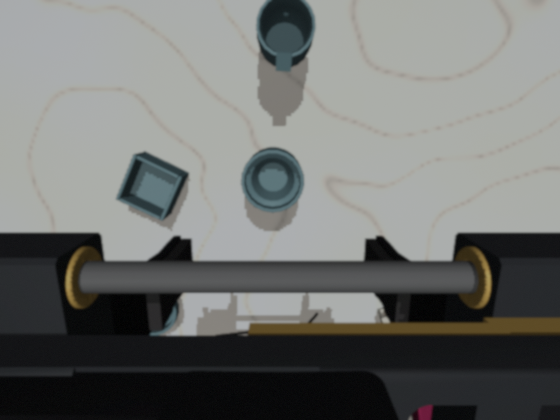

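The stack's rim is centred at (273,180) and the square dish at (153,185), tilted. The jug sits on the line. Next is the loose round dish.

Request:
jog_arm([
  [-0.02,-0.02,0,0,0,-0.05,0.087],
  [-0.02,-0.02,0,0,0,-0.05,0.087],
  [-0.02,-0.02,0,0,0,-0.05,0.087],
  [-0.02,-0.02,0,0,0,-0.05,0.087],
  [-0.02,-0.02,0,0,0,-0.05,0.087],
  [-0.02,-0.02,0,0,0,-0.05,0.087],
  [-0.02,-0.02,0,0,0,-0.05,0.087],
  [-0.02,-0.02,0,0,0,-0.05,0.087],
])

```text
t: 16.55
eef_pos: [0.3923, -0.321, 0.2503]
eef_rot: [0.0, 0.835, 0.55, -0.0]
contact_force: [0.8, -0.6, -0.3]
width: 0.0873
grasp_force: 0.0
```

Request:
jog_arm([
  [0,0,-0.03,0,0,0,0.087],
  [0,0,-0.03,0,0,0,0.087],
  [0,0,-0.03,0,0,0,0.087],
  [0,0,0,0,0,0,0.087],
  [0,0,0,0,0,0,0.087],
  [0,0,0,0,0,0,0.087],
  [0,0,0,0,0,0,0.087],
  [0,0,0,0,0,0,0.087],
])

```text
t: 17.22
eef_pos: [0.3942, -0.3215, 0.1622]
eef_rot: [0.002, 0.834, 0.551, 0.0]
contact_force: [-0.5, 0.2, -0.1]
width: 0.087
grasp_force: 0.0
```

```bash
python3 - <<'E'
from h import *
state(); wgrab('w7')
w=load('w7');t=static('top')
for v in ([w],[t],[w,t]): print(fit('round',[.393,-.3215],v),fit('round',[.393,-.3215],v,z=1))
E
```

```text
t 17.22 tcp [ 0.3942 -0.3215  0.1622] yawx 1.1672 zax [ 0.0025 -0.0025 -1.    ] j [ 1.1171  0.0852 -0.5062  1.8639  0.0449  1.2     0.1927] w 0.087 gf 0.0 F [-0.507   0.2126 -0.1098]
(array([ 0.3946, -0.3232]), np.float64(0.07364398059679556)) (array([ 0.394 , -0.3247, -0.012 ]), np.float64(0.012406034799978927))
(array([ 0.3928, -0.322 ]), np.float64(0.06820587995765126)) (array([ 0.3923, -0.3327, -0.037 ]), np.float64(0.027603134958229303))
(array([ 0.3938, -0.3219]), np.float64(0.07432794330041786)) (array([ 0.3937, -0.3249, -0.0124]), np.float64(0.036240857523194614))
```

View pics/w7.png

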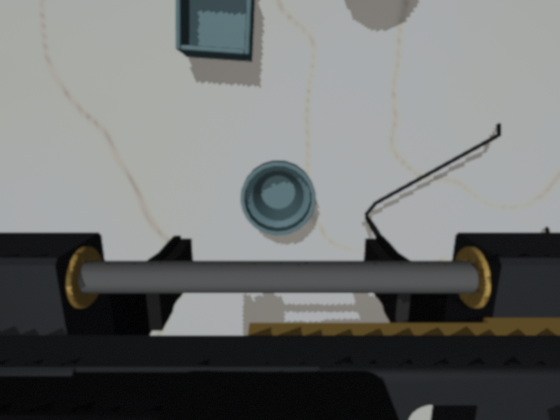

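The round dish is at (278,197); the spectacles' corner at (370,215) is about 80 mm away, so the open fingers clear it. I'll descend and grip at the lip.

Request:
jog_arm([
  [0,-0.002,-0.03,0,0,0,0.087],
  [0,0,-0.03,0,0,0,0.087],
  [0,0,-0.03,0,0,0,0.087],
  [0,0,-0.025,0,0,0,0.087],
  [0,0,-0.015,0,0,0,0.087],
  [0,0,-0.005,0,0,0,0.087],
  [0,0,0,0,0,0,0.087],
  [0,0,0,0,0,0,0.087],
])

```text
t: 17.93
eef_pos: [0.3938, -0.3235, 0.0263]
eef_rot: [0.001, 0.835, 0.551, 0.0]
contact_force: [-0.6, 0.5, 0.6]
width: 0.0872
grasp_force: 0.0
```

Request:
jog_arm([
  [0,0,0,0,0,0,0.087],
  [0,0,0,0,0,0,0.087],
  [0,0,0,0,0,0,0.087],
  [0,0,0,0,0,0,0.087],
  [0,0,0,0,0,0,0.087],
  [0,0,0,0,0,0,0.087],
  [0,0,0,0,0,0,0.087],
  [0,0,0,0,0,0,0.087],
])

```text
t: 18.6
eef_pos: [0.3929, -0.3229, 0.0252]
eef_rot: [0.0, 0.835, 0.551, -0.0]
contact_force: [-0.1, -0.4, 0.1]
width: 0.0866
grasp_force: 0.0
```

Request:
jog_arm([
  [0.001,0,0,0,0,0,0.055],
  [0,0,0,0,0,0,0.055],
  [0,0,0,0,0,0,0.055],
  [0,0,0,0,0,0,0.055],
  [0,0,0,0,0,0,0.055],
  [0,0,0,0,0,0,0.055],
  [0,0,0,0,0,0,0.055],
  [0,0,0,0,0,0,0.055],
], grip_force=20)

```text
t: 19.27
eef_pos: [0.394, -0.3229, 0.0252]
eef_rot: [0.0, 0.835, 0.551, 0.0]
contact_force: [0.9, 0.3, -0.1]
width: 0.0652
grasp_force: 20.0
```

Request:
jog_arm([
  [0,0,0.01,0,0,0,0.055],
  [0,0,0.02,0,0,0,0.055],
  [0,0,0.03,0,0,0,0.055],
  [0,0,0.03,0,0,0,0.055],
  [0,0,0.03,0,0,0,0.055],
  [0,0,0.01,0,0,0,0.055],
  [0,0,0,0,0,0,0.055],
  [0,0,0,0,0,0,0.055],
])

```text
t: 19.93
eef_pos: [0.3937, -0.3228, 0.155]
eef_rot: [0.0, 0.835, 0.551, -0.0]
contact_force: [-0.1, 1.1, -1.3]
width: 0.0654
grasp_force: 20.0
```

```bash
python3 - <<'E'
from h import *
state()
E
```

```text
t 19.93 tcp [ 0.3937 -0.3228  0.155 ] yawx 1.1667 zax [-0.0001 -0.0005 -1.    ] j [ 1.1203  0.0958 -0.5093  1.8689  0.0507  1.1892  0.19  ] w 0.0654 gf 19.999795476906 F [-0.1222  1.1406 -1.2732]
```

Request:
jog_arm([
  [0.0191,0.021,0,0,0,0,0.055],
  [0.0191,0.021,0,0,0,0,0.055],
  [0.0191,0.021,0,0,0,0,0.055],
  [0.0191,0.021,0,0,0,0,0.055],
  [0.0191,0.021,0,0,0,0,0.055],
  [0.0191,0.021,0,0,0,0,0.055],
  [0.0191,0.021,0,0,0,0,0.055],
  [0.0191,0.021,0,0,0,0,0.055],
])

```text
t: 20.6
eef_pos: [0.5459, -0.1533, 0.1524]
eef_rot: [-0.002, 0.835, 0.551, -0.001]
contact_force: [1.0, -0.2, -0.5]
width: 0.0657
grasp_force: 20.0
```

Request:
jog_arm([
  [0,0,-0.02,0,0,0,0.055],
  [0,0,-0.02,0,0,0,0.055],
  [0,0,-0.015,0,0,0,0.055],
  [0,0,-0.01,0,0,0,0.055],
  [0,0,0,0,0,0,0.055],
  [0,0,0,0,0,0,0.055],
  [0,0,0,0,0,0,0.055],
  [0,0,0,0,0,0,0.055],
])

```text
t: 21.27
eef_pos: [0.5474, -0.1551, 0.0911]
eef_rot: [0.001, 0.835, 0.551, 0.0]
contact_force: [0.3, -0.4, -1.9]
width: 0.0659
grasp_force: 20.0
```

```bash
python3 - <<'E'
from h import *
state(); s=eyes.grab_frame('side');cv2.imwrite('pics/side3.png',cv2.resize(cv2.cvtColor(s,cv2.COLOR_RGB2BGR)[120:260,200:400],None,fx=4,fy=4,interpolation=cv2.INTER_CUBIC))
E
```

```text
t 21.27 tcp [ 0.5474 -0.1551  0.0911] yawx 1.1666 zax [ 0.0016 -0.0006 -1.    ] j [ 0.7893  0.3178 -0.6513  1.7936  0.2146  1.0998 -0.3399] w 0.0659 gf 19.999819518998265 F [ 0.2644 -0.4188 -1.8807]
```

View pics/side3.png

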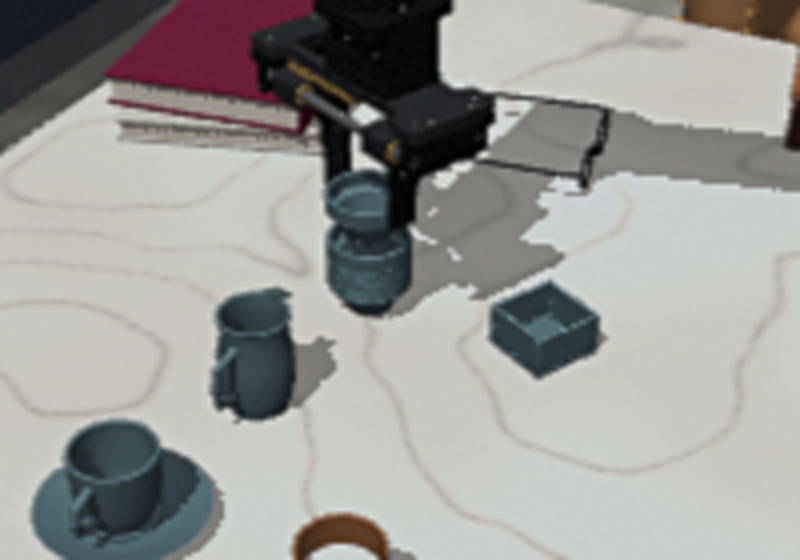

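The dish hangs centred just over the stack, while jug, cup and candle look right. Lowering slowly.

Request:
jog_arm([
  [0,0,-0.003,0,0,0,0.055],
  [0,0,-0.003,0,0,0,0.055],
  [0,0,-0.003,0,0,0,0.055],
  [0,0,-0.003,0,0,0,0.055],
  [0,0,-0.003,0,0,0,0.055],
  [0,0,-0.001,0,0,0,0.055],
  [0,0,0,0,0,0,0.055],
  [0,0,0,0,0,0,0.055],
])

```text
t: 21.98
eef_pos: [0.5468, -0.1548, 0.0741]
eef_rot: [-0.0, 0.835, 0.551, -0.0]
contact_force: [-0.1, -0.3, -1.7]
width: 0.0653
grasp_force: 20.0
```

Request:
jog_arm([
  [0,0,-0.002,0,0,0,0.055],
  [0,0,-0.001,0,0,0,0.055],
  [0,0,-0.001,0,0,0,0.055],
  [0,0,-0.001,0,0,0,0.055],
  [0,0,-0.001,0,0,0,0.055],
  [0,0,0,0,0,0,0.055],
  [0,0,0,0,0,0,0.055],
  [0,0,0,0,0,0,0.055],
])

```text
t: 22.65
eef_pos: [0.5468, -0.1549, 0.0682]
eef_rot: [0.0, 0.835, 0.551, 0.0]
contact_force: [-0.2, 0.0, -0.9]
width: 0.0651
grasp_force: 20.0
```

Request:
jog_arm([
  [0,0,-0.0005,0,0,0,0.055],
  [0,0,-0.0005,0,0,0,0.055],
  [0,0,-0.0005,0,0,0,0.055],
  [0,0,-0.0005,0,0,0,0.055],
  [0,0,0,0,0,0,0.055],
  [0,0,0,0,0,0,0.055],
  [0,0,0,0,0,0,0.055],
  [0,0,0,0,0,0,0.055],
])

```text
t: 23.32
eef_pos: [0.5468, -0.1549, 0.0671]
eef_rot: [0.0, 0.835, 0.551, -0.0]
contact_force: [-2.7, 1.1, 5.6]
width: 0.0652
grasp_force: 20.0
```

The dish seated at the predicted height. Releasing, lifting, and moving over the square dish.

Request:
jog_arm([
  [0,0,0,0,0,0,0.072],
  [0,0,0,0,0,0,0.087],
  [0,0,0,0,0,0,0.087],
  [0,0,0,0,0,0,0.087],
  [0,0,0.02,0,0,0,0.087],
  [0,0,0.03,0,0,0,0.087],
  [0,0,0.04,0,0,0,0.087],
  [0,0,0.04,0,0,0,0.087],
])

```text
t: 23.98
eef_pos: [0.5459, -0.1546, 0.1967]
eef_rot: [-0.001, 0.835, 0.551, -0.0]
contact_force: [0.9, -1.2, 0.9]
width: 0.0872
grasp_force: 0.0
```

Request:
jog_arm([
  [-0.03,-0.003,0,0,0,-0.02,0.087],
  [-0.037,-0.003,0,0,0,-0.02,0.087],
  [-0.037,-0.003,0,0,0,-0.02,0.087],
  [-0.037,-0.003,0,0,0,-0.027,0.087],
  [0,0,0,0,0,0,0.087],
  [0,0,0,0,0,0,0.087],
  [0,0,0,0,0,0,0.087],
  [0,0,0,0,0,0,0.087],
])

```text
t: 24.65
eef_pos: [0.407, -0.1666, 0.1965]
eef_rot: [0.0, 0.857, 0.515, 0.001]
contact_force: [0.3, -0.0, -0.7]
width: 0.0869
grasp_force: 0.0
```

```bash
python3 - <<'E'
from h import *
state(); wgrab('w8')
w=load('w8');t=static('top')
for v in ([w],[t],[w,t]): print(fit('square',[.4055,-.166,1.08],v,yaw=1),fit('square',[.4055,-.166,1.08],v,yaw=1,z=1))
top=eyes.grab_frame('top');cv2.imwrite('pics/top4.png',cv2.cvtColor(top,cv2.COLOR_RGB2BGR))
cv2.imwrite('pics/v8.png',np.vstack([cv2.imread('pics/w8.png')[:240],cv2.resize(cv2.imread('pics/top4.png')[130:260,150:430],None,fx=2,fy=2,interpolation=cv2.INTER_CUBIC)]))
E
```

```text
t 24.65 tcp [ 0.407  -0.1666  0.1965] yawx 1.0813 zax [ 0.0012  0.0002 -1.    ] j [ 0.9848 -0.1102 -0.6077  1.9587 -0.0664  1.2731 -0.0901] w 0.0869 gf 0.0 F [ 0.2725 -0.0429 -0.6847]
(array([ 0.4068, -0.1673,  1.1009]), np.float64(0.07853310011562065)) (array([ 0.4059, -0.1697,  1.1053, -0.0138]), np.float64(0.015070413560186124))
(array([ 0.4056, -0.1667,  1.1005]), np.float64(0.06682227608702163)) (array([ 0.4053, -0.1724,  1.099 , -0.0386]), np.float64(0.028280399848158888))
(array([ 0.4062, -0.1668,  1.1005]), np.float64(0.07482480676708136)) (array([ 0.4056, -0.1697,  1.1031, -0.0149]), np.float64(0.033869319756731575))
```

View pics/v8.png

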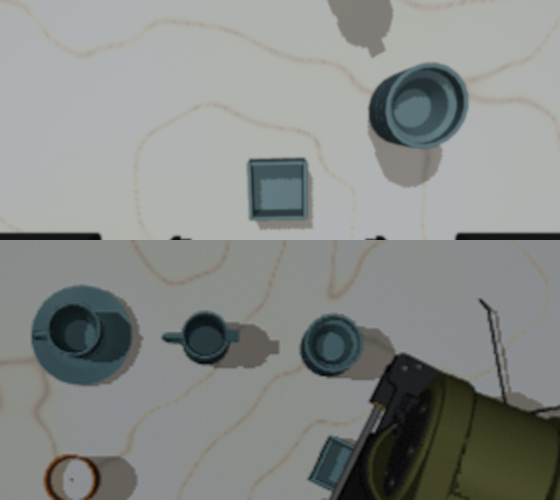

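The round dish is nested in the stack (315,180 in the top view). The square dish is at (278,188) in the wrist view, aligned to within 0.02 rad. Gripping it.

Request:
jog_arm([
  [-0.0005,-0.001,-0.035,0,0,0.02,0.087],
  [0,0,-0.035,0,0,0,0.087],
  [0,0,-0.035,0,0,0,0.087],
  [0,0,-0.035,0,0,0,0.087],
  [0,0,-0.025,0,0,0,0.087],
  [0,0,-0.015,0,0,0,0.087],
  [0,0,-0.006,0,0,0,0.087],
  [0,0,0,0,0,0,0.087],
])

```text
t: 25.42
eef_pos: [0.4048, -0.1667, 0.0087]
eef_rot: [-0.002, 0.852, 0.523, -0.0]
contact_force: [-0.1, 0.2, 0.2]
width: 0.087
grasp_force: 0.0
```

Request:
jog_arm([
  [0,0,0,0,0,0,0.087],
  [0,0,0,0,0,0,0.045],
  [0,0,0,0,0,0,0.045],
  [0,0,0,0,0,0,0.045],
  [0,0,0,0,0,0,0.045],
  [0,0,0,0,0,0,0.045],
  [0,0,0,0,0,0,0.045],
  [0,0,0,0,0,0,0.045],
], grip_force=20)

```text
t: 26.08
eef_pos: [0.4055, -0.1681, 0.0106]
eef_rot: [0.0, 0.853, 0.523, 0.0]
contact_force: [-0.7, 0.4, 4.0]
width: 0.058
grasp_force: 20.0
```

Request:
jog_arm([
  [0,0,0.02,0,0,0,0.045],
  [0,0,0.035,0,0,0,0.045],
  [0,0,0.035,0,0,0,0.045],
  [0,0,0.035,0,0,0,0.045],
  [0,0,0.035,0,0,0,0.045],
  [0,0,0,0,0,0,0.045],
  [0,0,0,0,0,0,0.045],
  [0,0,0,0,0,0,0.045],
])

```text
t: 26.75
eef_pos: [0.4045, -0.1677, 0.1693]
eef_rot: [-0.0, 0.853, 0.523, -0.0]
contact_force: [-0.1, 0.7, -2.0]
width: 0.058
grasp_force: 20.0
```

```bash
python3 - <<'E'
from h import *
state()
E
```

```text
t 26.75 tcp [ 0.4045 -0.1677  0.1693] yawx 1.0997 zax [-0.0013  0.0003 -1.    ] j [ 0.9973 -0.089  -0.626   1.9978 -0.0553  1.2177 -0.0787] w 0.058 gf 19.99960761750117 F [-0.0596  0.7325 -1.9722]
```

Request:
jog_arm([
  [0.0232,0.0245,0,0,0,-0.099,0.045],
  [0.0232,0.0245,0,0,0,-0.099,0.045],
  [0.0232,0.0245,0,0,0,-0.099,0.045],
  [0.0232,0.0245,0,0,0,-0.099,0.045],
  [0.0232,0.0245,0,0,0,-0.099,0.045],
  [0.0232,0.0245,0,0,0,-0.099,0.045],
  [0.0232,0.0245,0,0,0,-0.099,0.045],
  [0.0232,0.0245,0,0,0,-0.099,0.045],
])

```text
t: 27.42
eef_pos: [0.5871, 0.0257, 0.1673]
eef_rot: [-0.001, 0.987, 0.158, -0.002]
contact_force: [-0.1, 0.0, -1.0]
width: 0.0577
grasp_force: 20.0
```

Request:
jog_arm([
  [0.0232,0.0245,0,0,0,-0.099,0.045],
  [0.0232,0.0245,0,0,0,-0.099,0.045],
  [0.0232,0.0245,0,0,0,-0.099,0.045],
  [0.0232,0.0245,0,0,0,-0.099,0.045],
  [0,0,0,0,0,0,0.045],
  [0,0,0,0,0,0,0.045],
  [0,0,0,0,0,0,0.045],
  [0,0,0,0,0,0,0.045],
])

```text
t: 28.08
eef_pos: [0.6796, 0.1208, 0.1687]
eef_rot: [0.001, 0.999, -0.037, -0.001]
contact_force: [-0.3, -0.3, -0.7]
width: 0.0581
grasp_force: 20.0
```

```bash
python3 - <<'E'
from h import *
state(); wgrab('w9')
E
```

```text
t 28.08 tcp [0.6796 0.1208 0.1687] yawx -0.0749 zax [-0.0027 -0.0014 -1.    ] j [ 0.2783  0.5295 -0.7068  1.386   0.343   1.353  -2.0806] w 0.0581 gf 19.999442046973854 F [-0.2765 -0.3313 -0.655 ]
```

Request:
jog_arm([
  [0.0027,0.0055,-0.03,0,0,-0.013,0.045],
  [0,0,-0.035,0,0,0,0.045],
  [0,0,-0.035,0,0,0,0.045],
  [0,0,-0.025,0,0,0,0.045],
  [0,0,-0.015,0,0,0,0.045],
  [0,0,-0.01,0,0,0,0.045],
  [0,0,0,0,0,0,0.045],
  [0,0,0,0,0,0,0.045],
])

```text
t: 28.8
eef_pos: [0.6839, 0.1278, 0.0213]
eef_rot: [-0.0, 0.999, -0.044, 0.001]
contact_force: [-0.5, 0.3, -0.4]
width: 0.0578
grasp_force: 20.0
```

Request:
jog_arm([
  [0,0,0,0,0,0,0.045],
  [0,0,0,0,0,0,0.045],
  [0,0,0,0,0,0,0.045],
  [0,0,0,0,0,0,0.045],
  [0,0,0,0,0,0,0.045],
  [0,0,0,0,0,0,0.045],
  [0,0,0,0,0,0,0.045],
  [0,0,0,0,0,0,0.045],
])

```text
t: 29.47
eef_pos: [0.6831, 0.128, 0.0201]
eef_rot: [0.0, 0.999, -0.044, -0.0]
contact_force: [-0.8, 0.4, -1.5]
width: 0.0579
grasp_force: 20.0
```

```bash
python3 - <<'E'
from h import *
state()
E
```

```text
t 29.47 tcp [0.6831 0.128  0.0201] yawx -0.0871 zax [-0.0003 -0.     -1.    ] j [ 0.239   0.6623 -0.6512  1.5093  0.4278  1.1158 -2.158 ] w 0.0579 gf 19.99965140596032 F [-0.8305  0.3773 -1.4617]
```

Request:
jog_arm([
  [-0.0008,-0.0017,-0.002,0,0,0,0.045],
  [0,0,-0.002,0,0,0,0.045],
  [0,0,-0.002,0,0,0,0.045],
  [0,0,-0.0015,0,0,0,0.045],
  [0,0,-0.001,0,0,0,0.045],
  [0,0,-0.001,0,0,0,0.045],
  [0,0,0,0,0,0,0.045],
  [0,0,0,0,0,0,0.045],
])

```text
t: 30.13
eef_pos: [0.6824, 0.1264, 0.0107]
eef_rot: [-0.0, 0.999, -0.044, -0.0]
contact_force: [-0.3, 0.4, -0.6]
width: 0.0578
grasp_force: 20.0
```

Request:
jog_arm([
  [0,0,0,0,0,0,0.045],
  [0,0,0,0,0,0,0.045],
  [0,0,0,0,0,0,0.045],
  [0,0,0,0,0,0,0.065],
  [0,0,0,0,0,0,0.087],
  [0,0,0,0,0,0,0.087],
  [0,0,0,0,0,0,0.087],
  [0,0,0,0,0,0,0.087],
])

```text
t: 30.8
eef_pos: [0.6825, 0.1263, 0.0108]
eef_rot: [0.0, 0.999, -0.044, -0.0]
contact_force: [0.3, -0.7, -1.1]
width: 0.0821
grasp_force: 0.0
```

Request:
jog_arm([
  [0,0,0.03,0,0,0,0.087],
  [0,0,0.04,0,0,0,0.087],
  [0,0,0.04,0,0,0,0.087],
  [0,0,0.04,0,0,0,0.087],
  [0,0,0.04,0,0,0,0.087],
  [0,0,0.03,0,0,0,0.087],
  [0,0,0,0,0,0,0.087],
  [0,0,0,0,0,0,0.087],
])

```text
t: 31.47
eef_pos: [0.6835, 0.127, 0.2336]
eef_rot: [-0.001, 0.999, -0.044, 0.002]
contact_force: [0.0, -0.4, -0.6]
width: 0.0871
grasp_force: 0.0
```

Request:
jog_arm([
  [-0.02,-0.03,0,0,0,0,0.087],
  [-0.02,-0.035,0,0,0,0,0.087],
  [-0.02,-0.035,0,0,0,0,0.087],
  [-0.02,-0.035,0,0,0,0,0.087],
  [-0.02,-0.035,0,0,0,0,0.087],
  [-0.02,-0.035,0,0,0,0,0.087],
  [-0.02,-0.035,0,0,0,0,0.087],
  [0,-0.035,0,0,0,0,0.087],
])

```text
t: 32.13
eef_pos: [0.5379, -0.1507, 0.2291]
eef_rot: [0.001, 0.999, -0.044, -0.003]
contact_force: [1.9, 1.0, -0.7]
width: 0.0871
grasp_force: 0.0
```

Request:
jog_arm([
  [-0.01,-0.035,0,0,0,0,0.087],
  [-0.01,-0.035,0,0,0,0,0.087],
  [-0.01,-0.035,0,0,0,0,0.087],
  [0,-0.03,0,0,0,0,0.087],
  [0,0,0,0,0,0,0.087],
  [0,0,0,0,0,0,0.087],
  [0,0,0,0,0,0,0.087],
  [0,0,0,0,0,0,0.087],
])

```text
t: 32.8
eef_pos: [0.5126, -0.2817, 0.2299]
eef_rot: [-0.001, 0.999, -0.042, -0.001]
contact_force: [-0.1, 1.2, -0.3]
width: 0.0872
grasp_force: 0.0
```

```bash
python3 - <<'E'
from h import *
state()
for n in('top','side'): cv2.imwrite(f'pics/{n}5.png',cv2.cvtColor(eyes.grab_frame(n),cv2.COLOR_RGB2BGR))
m=mask(cv2.cvtColor(cv2.imread('pics/top5.png'),cv2.COLOR_BGR2RGB));c=eyes.get_calibration('top')
t2=(cv2.morphologyEx(m,cv2.MORPH_OPEN,np.ones((7,7))),c)
print('sq',fit('square',[.682,.126,-.09],[t2],yaw=1),'sauc',fit('saucer',[.573,.136],[t2]),'jug',fit('jug',[.56,-.01],[t2]),'stack',fit('stack',[.546,-.155],[t2]))
cv2.imwrite('pics/v9.png',np.vstack([cv2.resize(cv2.imread('pics/top5.png')[90:265,80:360],None,fx=2,fy=2,interpolation=cv2.INTER_CUBIC),cv2.imread('pics/side5.png')[110:350]]))
E
```

```text
t 32.8 tcp [ 0.5126 -0.2817  0.2299] yawx -0.0846 zax [-0.0012  0.0015 -1.    ] j [ 0.9418  0.223  -0.5627  1.5907  0.1199  1.3646 -1.2899] w 0.0872 gf 0.0 F [-0.1266  1.2206 -0.3145]
sq (array([ 0.6843,  0.126 , -0.039 ]), np.float64(0.22156538739032283)) sauc (array([0.5722, 0.136 ]), np.float64(0.12015144068876393)) jug (array([ 0.5616, -0.0112]), np.float64(0.04194841478722111)) stack (array([ 0.5476, -0.1555]), np.float64(0.03817678731678131))
```

View pics/v9.png

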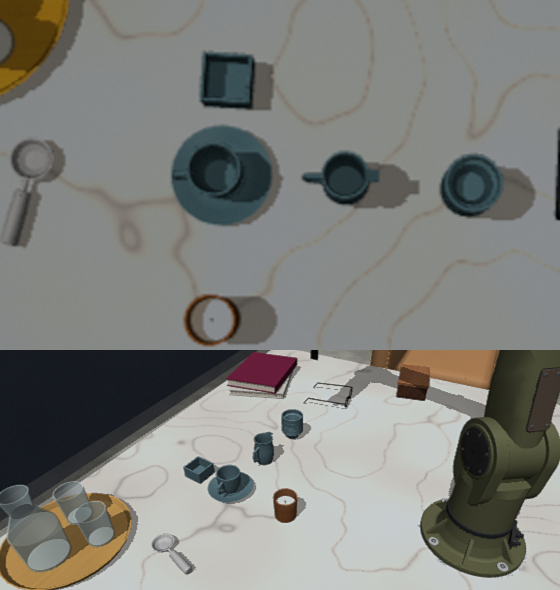

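Everything is in place: cup on saucer (222,174), jug midway (345,177), nested stack (472,185), square dish behind the saucer (228,80). Candle, spoon and spectacles are unmoved. The arm is clear, so I'm handing in.

```bash
python3 -c "
from plant import order
print(order.close_job())"
```

```text
the job is handed in; nothing more can be done
None
```

The coffee service is laid as asked and the job was handed in at about 33 s; the final pictures put the jug and square dish within about 2 mm, the cup looks similarly centred, and the bystanders look unmoved, but no verdict came back.

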